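# Push the locking stud round its L-slot to lock the weld fixture

## Robot

A 6-joint arm with a two-finger parallel gripper is mounted at the origin on the work surface. World frame = base frame: x ahead of the robot, y to its left, z up, the work surface at z = 0. Lengths are in m, angles in rad, forces in N, time in s.
With the tool pointing down it reaches from about 0.35 to 0.85 m from the base axis. Payload 8.1 kg.
Tool frame: the origin (TCP) lies midway between the tips of the shut fingers; the grasp point (between the pads) lies env.tcp_to_grasp behind it (env.tcp_to_grasp is the distance from the TCP to the grasp point, in m); z points along the fingers, x is the direction in which the jaws open and shut, and the axes are right-handed (so a half turn about z gives the same grasp; the last joint's range is limited). The gripper opens to 85 mm and grips with 20 to 120 N. Pads are 22 mm wide; open, the fingers measure 114 mm over their backs; the gripper's body (76 mm by 85 mm) begins 54 mm behind the grasp point. The pads swing forward as they close: fully open they stand 13 mm farther back than shut.
Start: joints at [-1.222, 0.13, 1.488, -0, 1.523, -0.085], TCP at [0.252, -0.544, 0.231] pointing down, gripper open.
Joint ranges: [-2.96, 2.96], [-0.89, 2.26], [0.02, 2.5], [-1.34, 4.48], [0, 2.73], [-2.66, 2.66]. Speed limits (rad/s): [2.39, 2.39, 2.79, 3.14, 3.14, 3.14].

## Interface

Orientations are given as a unit quaternion [x, y, z, w].
In Python, from station import env gives the robot as it stands.
- The arm moves only by the tool carry_out, never from a script. Its argument "commands" is a list of rows, each a list of 3 entries, a list of its own where there are three numbers: the closure, from 0 (fully open) to 1 (shut), then the shift along the tool's x, y, z normalised to -1 to 1, where 1 is 25 cm, then the turn, a rotation vector about the tool's x, y, z normalised to -1 to 1, where 1 is 45 degrees. In form: [[gripper, [x, y, z], [wx, wy, wz]], ...]. A call has exactly 8 rows; each row is the pose to reach, as a shift and turn from the pose measured when the call began, along the tool's axes at that moment; what a row does not reach only later rows make up. A row lasts 1/10 s, in which the tool goes at most 50 mm and 8.59 degrees, less where a joint would pass 70% of its speed; a pose out of reach is approached as far as the arm can. A call with a number of a shift or a turn outside -1 to 1 is refused whole. A call with a gripper value outside its range is refused whole. The fingers move at their own pace and stop on an object; "squeeze" is the grip in N (left out, the last holds). Time passes only in rows, so rows that repeat a pose let the fingers close, or fill a call up. It gives the time, the measured TCP pose, the force and the opening at its end, in the units of the state.
- env.get_state(): the state, without advancing time (a new reading comes with each control period).
- env.snapshot(name): name is "side" or "top" or "wrist"; returns a dict with "frame" (480x640x3 uint8, red, green, blue), "z_map" (480x640 float32, m along the optical axis (not along the pixel's ray), 0 where there is no reading), "fx", "fy", "cx", "cy" (pixels), "xyz" and "rotation" of the camera in the world; the wrist camera has in their place "hand_eye" (4x4, takes a point from camera to tool coordinates, whose origin is the TCP and whose axes are the tool frame's). Camera axes: x right, y down, z forward; pixel columns grow to the right and rows downward; lengths in m; the calibration is good to about 2 mm. A picture is of the moment at which its call begins: read the wrist's pose just before it.
- env.sign_off(): hands the job in, once; it reports no verdict.
Trained networks look in a picture, given as the dict that the camera call returned (one of the last four; its "shot" number tells which), for a name from the list of things; names that differ only in an ending like _2 or _b are one class to them, and where a whole thing is asked for, a point or a joint stands for the part that bears it (a point fixed in the world has none). Each returns a list of dicts, best first, with "confidence" (0 to 1); they miss things now and then, are a little off and sometimes report something else, mostly with a low value. They report only what shows in the picture. A call takes as long as a camera call. They do not tell look-alikes from the thing itself.
- env.cut_out(picture, thing): "pixels" (480x640 bool, what is visible of it) and "box" ([left, top, right, bottom] in pixels, round what is visible of it).
The state is a dict: "time": time; "qpos": joint angles; "dq": joint speeds; "joint_torque": joint torques, N m; "eef_pos": TCP position; "orientation": TCP orientation; "force": force on the tool from outside, world axes, zero at the start; "torque": the same for the moment, N m; "width": opening from 0.0 (shut) to 1.0 (fully open).
Only numpy, scipy, OpenCV 4.12 (cv2) and the standard library are available. Lean on these libraries where they do the work, as an engineer would, in place of code of your own. Each camera call takes 0.05 s, during which the arm holds its last target.

## Task

Lock the welding fixture so that the bracket cannot slide out of its nest: with the fingertips, push the orange-topped stud along the long leg of the L-shaped slot to the corner, then sideways along the short leg until it stands fully home at the slot's green-marked end, and leave it there. Only push it, gently: do not pinch or lift it or ram it into the ends of the slot, and leave the bracket, the blue pin and everything else on the table where they are.

Things in the scene. Friction and masses are not known exactly. Their poses are not given: they have to be found in the camera images.
- fixture: Low welding fixture fixed to the table, blue sides, flat metal cover with an L-shaped slot 28 mm wide. Origin on the table; in its frame it spans x -105..105, y -110..110, z 0..30 mm. The slot's long leg runs along its +x, the short leg along its +y. The cover is flat and free beside the slot; nest stops 12 mm high stand only round the bracket (y above 52 mm). Yaw within 35 degrees either way.
- slot_start (a point): point on the cover's surface (30 mm above the table), 14 mm inside the slot's open end (black mark); fixture coordinates (-45, -45, 30) mm. The long leg runs 90 mm from here to slot_corner; 46 mm of free cover lie behind the open end and 51 mm beside the long leg on its -y side.
- slot_corner (a point): point on the cover's surface at the slot's corner, centre line of both legs; fixture coordinates (45, -45, 30) mm. The short leg runs 70 mm from here along the fixture's +y. A stud pushed along the long leg stops against the wall 2 mm beyond this point.
- slot_end (a point): point on the cover's surface near the slot's locked end (green marks both sides), 14 mm short of the end wall; fixture coordinates (45, 25, 30) mm. A fully home stud stands with its axis at or up to 2 mm beyond this point. The end wall and the corner wall are hard stops: arrive slowly.
- stud: Loose upright greased steel stud, orange tip. Shank 24 mm dia., stands up through the slot to 78 mm above the table; an 80 mm flange below the cover keeps it captive, 4 mm vertical play. Origin: on its axis, 6 mm above the table; z along the stud. 0.4-0.8 kg, slides with about 1-3 N, stays where left. Starts in the long leg, 0-35 mm from slot_start. Push it low, just above the cover, so that it hardly tilts.
- bracket: loose steel angle bracket lying in the fixture's nest just beyond the slot's locked end: foot 80 (x) x 45 (y) x 5 mm on the cover, upright wall 45 mm high along its far (+y) edge. Its near edge is at about fixture y = 50 mm and the home stud stands 11 to 13 mm short of it. Origin: centre of its underside. Leave it alone.
- gauge_pin: loose blue gauge pin standing on the cover, 22 mm diameter, 40 mm tall, at about fixture (-60, 65) mm. Origin: centre of its underside. Leave it alone.
- spray_can: blue spray can, 54 mm dia, 150 mm tall; loose bystander, leave alone. Origin: on its underside (for a tool: about the middle of its length).
- hammer: hammer with wooden handle, 280 mm long, lying; loose bystander, leave alone. Origin: on its underside (for a tool: about the middle of its length).
- wrench: steel wrench, 200 mm long, lying; loose bystander, leave alone. Origin: on its underside (for a tool: about the middle of its length).
- tin: open green tin, 90 mm dia, 110 mm tall; loose bystander, leave alone. Origin: on its underside (for a tool: about the middle of its length).
- tube_offcut: offcut of square steel tube, 120 x 40 x 40 mm, lying; loose bystander, leave alone. Origin: on its underside (for a tool: about the middle of its length).
There are look-alikes about, which are no part of the job. Leave any red look-alike of the stud alone.

How it is judged:
By the outcome, as a careful person would: the job done as asked, in the order asked, and still so for the second after the job is handed in, with the robot touching nothing.
It also fails if it takes over 48 s, if anything falls off the work surface, if the arm or the gripper's body presses on something with over 40 N, if the wrist force passes 120 N, or if a joint passes its speed limit or range.

## Working session

There is one attempt and no reset: what is moved stays moved. The work goes in short steps, Python scripts to look and compute and a tool call to move; the robot and the scene stay as the last step left them, time stands still between calls to the robot, and variables do not carry over. Pictures are saved under pics/ and viewed, and the job is handed in when it is done.

Besides the shell and the picture viewer there is one more tool, called after "Emit:" by a JSON object that holds its "api" and its "payload". carry_out: Moves the arm, as the interface text tells. Its arguments: {"type":"object","properties":{"commands":{"type":"array","items":{"type":"array"}},"squeeze":{"type":"number"}},"required":["commands"]}

```bash
ls; mkdir -p pics; python3 - <<'E'
from station import env
import cv2,numpy as np,pickle
s=env.get_state(); print({k:np.round(v,4) for k,v in s.items()}, env.tcp_to_grasp)
for n in ["top","side"]:
    p=env.snapshot(n); cv2.imwrite(f"pics/{n}0.png",p["frame"][:,:,::-1]); pickle.dump(p,open(f"{n}0.pkl","wb"))
    print(n,p["fx"],p["fy"],p["cx"],p["cy"],p["xyz"],p["rotation"],p.get("shot"))
    for t in ["fixture","stud","bracket","gauge_pin"]:
        for d in env.cut_out(p,t)[:3]: print(t,d["confidence"],d["box"])
print(env.get_state()["time"])
E
```

```text
pics
{'time': np.float64(0.0), 'qpos': array([-1.2224,  0.1311,  1.4893,  0.    ,  1.523 , -0.0854]), 'dq': array([-0.001 , -0.0007, -0.0001,  0.0012,  0.0021, -0.0003]), 'joint_torque': array([ 2.70000e-03, -5.69383e+01, -5.00560e+01,  2.00000e-04,
        1.46000e-02, -0.00000e+00]), 'eef_pos': array([ 0.252 , -0.5439,  0.2303]), 'orientation': array([ 8.427e-01, -5.384e-01, -7.000e-04, -6.000e-04]), 'force': array([-0.4849,  0.332 , -0.0638]), 'torque': array([-0.0094, -0.0223, -0.0224]), 'width': np.float64(1.0)} 0.0187
top 567.3685235615476 567.3685235615476 323.99335707313855 240.6450310875821 [0.34062368 0.01909943 1.4977361 ] [ 0.71455599 -0.69734806  0.04803083 -0.02843342] 1
fixture 0.61 [268.7, 147.7, 374.0, 253.1]
fixture 0.36 [152.1, 161.4, 196.3, 198.8]
stud 0.98 [381.8, 225.3, 416.5, 255.4]
stud 0.66 [290.0, 269.5, 321.5, 299.7]
stud 0.5 [325.2, 202.6, 339.8, 229.2]
bracket 0.6 [288.4, 152.4, 314.3, 189.2]
gauge_pin 0.59 [279.3, 204.9, 291.6, 218.4]
side 448.93585612624827 448.93585612624827 320.47200626636027 242.95678463316182 [0.27233726 0.7136698  0.73071432] [-0.15695892  0.90344808 -0.39286025  0.06932732] 2
fixture 0.87 [222.9, 195.0, 353.2, 286.3]
fixture 0.55 [160.4, 308.8, 217.6, 383.2]
stud 0.95 [340.6, 174.4, 369.1, 207.3]
stud 0.55 [302.8, 211.4, 322.2, 234.9]
stud 0.55 [355.4, 246.8, 396.1, 290.2]
bracket 0.73 [229.3, 220.7, 267.1, 248.4]
gauge_pin 0.58 [279.8, 243.8, 295.8, 265.3]
0.5
```

View pics/top0.png

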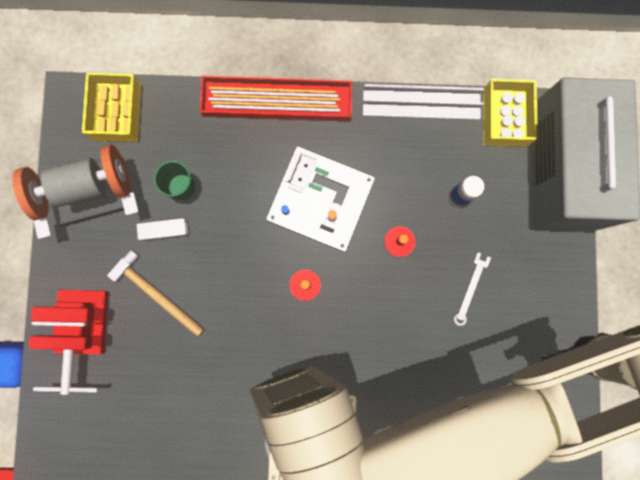

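View pics/side0.png

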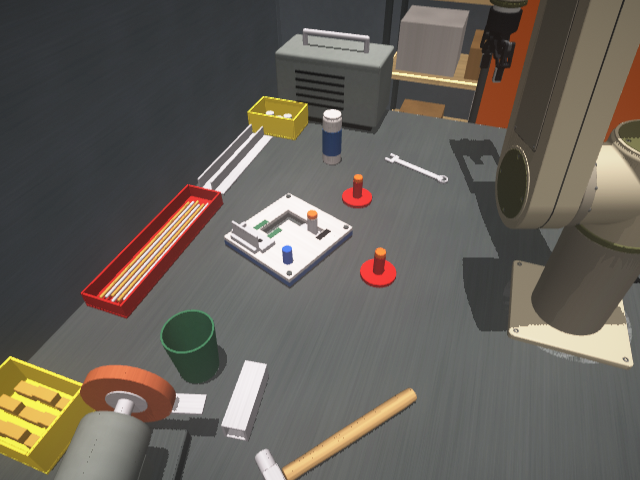

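```bash
python3 - <<'E'
import pickle,cv2
p=pickle.load(open("top0.pkl","rb"));f=p["frame"][130:310,250:430,::-1]
a=cv2.resize(f,None,fx=4,fy=4,interpolation=cv2.INTER_CUBIC)[:600]
cv2.imwrite("pics/topc.png",a)
E
```

```text
(no output)
```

View pics/topc.png

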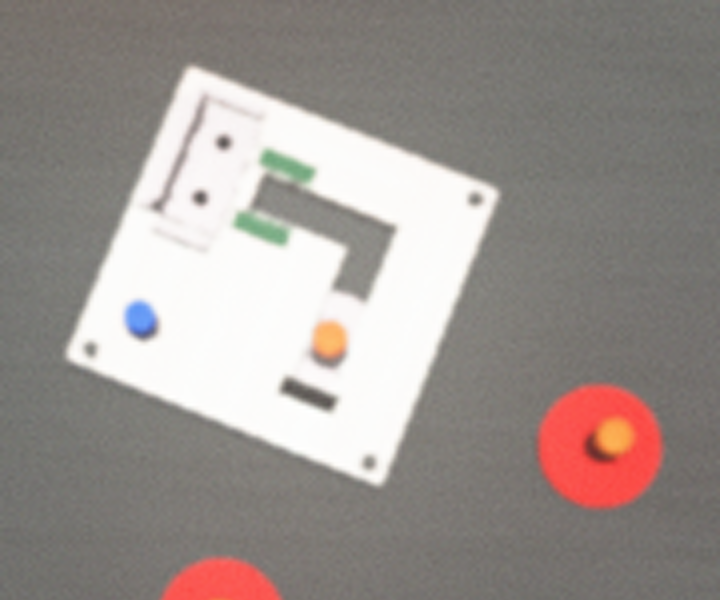

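The stud in the slot, at top pixel (332,215), is the one meant. It stands up through the cover slot. The other two, at (402,240) and (305,285), stand on red discs outside the fixture and are look-alikes. The enlarged crop confirms this. Next I fit the fixture pose.

```bash
cat > h.py <<'E'
import numpy as np,cv2,pickle
from scipy.spatial.transform import Rotation as R
def K(p): return np.array([[p["fx"],0,p["cx"]],[0,p["fy"],p["cy"]],[0,0,1]])
def pose(p):
    r=np.array(p["rotation"]); M=R.from_quat(r).as_matrix() if r.size==4 else r
    return M,np.array(p["xyz"])
def proj(p,X):
    M,t=pose(p); c=(np.atleast_2d(X)-t)@M; return c[:,:2]/c[:,2:]*p["fx"]+[p["cx"],p["cy"]]
def ray(p,uv,z):
    M,t=pose(p); uv=np.atleast_2d(uv).astype(float); d=np.c_[(uv-[p["cx"],p["cy"]])/p["fx"],np.ones(len(uv))]@M.T
    return t+d*((z-t[2])/d[:,2])[:,None]
def fx2w(F,P): # F=(x,y,yaw)
    P=np.atleast_2d(P)/1000.; c,s=np.cos(F[2]),np.sin(F[2])
    return np.c_[F[0]+c*P[:,0]-s*P[:,1],F[1]+s*P[:,0]+c*P[:,1],P[:,2]]
def w2f(F,X):
    X=np.atleast_2d(X); c,s=np.cos(F[2]),np.sin(F[2]); d=X[:,:2]-F[:2]
    return 1000*np.c_[c*d[:,0]+s*d[:,1],-s*d[:,0]+c*d[:,1]]
E
python3 - <<'E'
from h import *
from scipy.optimize import minimize
C=np.array([[-105,-110,30],[105,-110,30],[105,110,30],[-105,110,30]])
for n,sl in [("top",(140,260,260,385)),("side",(180,295,215,360))]:
    p=pickle.load(open(n+"0.pkl","rb")); g=cv2.cvtColor(p["frame"],cv2.COLOR_RGB2GRAY)
    m=np.zeros_like(g); r=sl; m[r[0]:r[1],r[2]:r[3]]=(g[r[0]:r[1],r[2]:r[3]]>150)
    k,l,st,_=cv2.connectedComponentsWithStats(m); i=1+np.argmax(st[1:,4]); cnt=max(cv2.findContours((l==i).astype(np.uint8),cv2.RETR_EXTERNAL,cv2.CHAIN_APPROX_NONE)[0],key=cv2.contourArea)
    h=cv2.convexHull(cnt)[:,0]; q=cv2.approxPolyDP(h,6,True); print(n,st[i],q[:,0].tolist())
    # contour to plane z=30 -> rectangle
    W=ray(p,cnt[:,0],0.03)[:,:2]
    rc=cv2.minAreaRect((W*1000).astype(np.float32)); print(rc)
    # depth check
    print("depth z map cover pt", p["z_map"][200,300] if n=="top" else p["z_map"][255,270])
    print("stud tip", ray(p,[332,215],.078) if n=="top" else ray(p,[312,214],.078))
E
```

```text
top [ 266  146  109  106 6556] [[297, 146], [374, 177], [345, 251], [266, 219]]
((613.129150390625, -7.9384613037109375), (226.94322204589844, 215.864501953125), 69.36748504638672)
depth z map cover pt 1.4819518
stud tip [[ 0.56114901 -0.03733158  0.078     ]]
side [ 224  193  128   87 4520] [[290, 193], [351, 228], [288, 279], [224, 235], [232, 220]]
((624.863037109375, -10.764175415039062), (223.84461975097656, 239.219482421875), 69.28486633300781)
depth z map cover pt 0.9961123
stud tip [[ 0.56154844 -0.03023692  0.078     ]]
```

Emit:
{"api": "carry_out", "payload": {"commands": [[1,[-0.06,-0.08,0],[0,0,-0.05]],[1,[-0.16,-0.2,0],[0,0,-0.1]],[1,[-0.26,-0.33,0],[0,0,-0.18]],[1,[-0.36,-0.46,0],[0,0,-0.26]],[1,[-0.46,-0.59,0],[0,0,-0.34]],[1,[-0.56,-0.72,0],[0,0,-0.42]],[1,[-0.65,-0.84,0],[0,0,-0.5]],[1,[-0.72,-0.93,0],[0,0,-0.5]]], "squeeze": 40}}

```text
time: 1.3
eef_pos: [0.3884, -0.2814, 0.2316]
orientation: [0.932, -0.362, 0.0, -0.0]
force: [-0.3, 0.1, 0.6]
width: -0.001
```

Emit:
{"api": "carry_out", "payload": {"commands": [[1,[-0.05,-0.16,0],[0,0,-0.08]],[1,[-0.1,-0.33,0],[0,0,-0.16]],[1,[-0.15,-0.5,0],[0,0,-0.25]],[1,[-0.2,-0.67,0],[0,0,-0.33]],[1,[-0.25,-0.82,0],[0,0,-0.41]],[1,[-0.29,-0.95,0],[0,0,-0.487]],[1,[-0.305,-1.0,0],[0,0,-0.487]],[1,[-0.305,-1.0,0],[0,0,-0.487]]]}}

```text
time: 2.1
eef_pos: [0.5012, -0.0442, 0.2316]
orientation: [0.984, -0.178, 0.0, -0.0]
force: [-0.4, -1.2, -0.4]
width: -0.002
```

```bash
python3 - <<'E'
from h import *
from station import env
s=env.get_state(); print(s["eef_pos"],s["orientation"],s["qpos"])
p=env.snapshot("wrist"); p["state"]=s
H=np.array(p["hand_eye"]); print(H.round(4))
T=np.eye(4); T[:3,:3]=R.from_quat(s["orientation"]).as_matrix(); T[:3,3]=s["eef_pos"]; C=T@H
p["xyz"]=C[:3,3]; p["rotation"]=C[:3,:3]; pickle.dump(p,open("wrist1.pkl","wb"))
cv2.imwrite("pics/wrist1.png",p["frame"][:,:,::-1])
F=(.613,-.008,-.36)
print(proj(p,fx2w(F,[[-45,-45,30],[45,-45,30],[45,25,30],[105,110,30],[-105,110,30]])))
E
```

```text
[ 0.50124682 -0.04423622  0.23160677] [ 9.84105025e-01 -1.77587155e-01  3.13732020e-04 -6.06854984e-05] [-1.90044230e-01 -1.34672114e-01  1.75232125e+00  1.28730051e-04
  1.52331749e+00  1.67017899e-01]
[[ 1.000e+00  7.000e-04 -1.400e-03  4.000e-04]
 [-3.000e-04  9.649e-01  2.626e-01 -6.630e-02]
 [ 1.500e-03 -2.626e-01  9.649e-01 -1.429e-01]
 [ 0.000e+00  0.000e+00  0.000e+00  1.000e+00]]
[[369.0242516  189.35154602]
 [456.47188079 189.6445686 ]
 [464.24390242 117.35819594]
 [541.11015947  17.97200384]
 [309.56318048  17.19787793]]
```

View pics/wrist1.png

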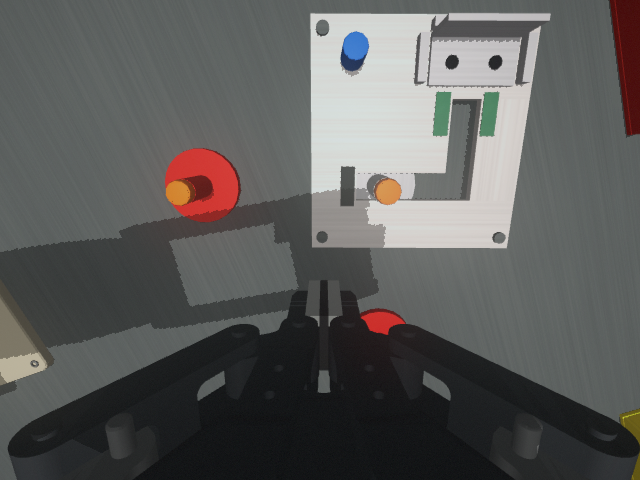

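```bash
python3 - <<'E'
from h import *
p=pickle.load(open("wrist1.pkl","rb"));f=p["frame"][85:255,305:515,::-1]
cv2.imwrite("pics/w1c.png",cv2.resize(f,None,fx=3.5,fy=3.5,interpolation=cv2.INTER_NEAREST))
# edges: line profiles
g=cv2.cvtColor(p["frame"],cv2.COLOR_RGB2GRAY).astype(float)
def cols(r,a,b): print("row",r,a,g[r-1:r+2,a:b].mean(0).astype(int).tolist())
def rows(c,a,b): print("col",c,a,g[a:b,c-1:c+2].mean(1).astype(int).tolist())
cols(130,305,318); cols(130,440,452);cols(130,466,480);cols(150,466,480);cols(150,440,452);rows(455,92,106);rows(465,92,106);rows(435,165,180);rows(435,193,205);rows(455,193,205);rows(470,240,253);rows(340,240,253);cols(220,500,520);cols(220,305,318)
print(w2f((.613,-.008,-.36),p["xyz"][None]),p["xyz"])
E
```

```text
row 130 305 [108, 108, 107, 107, 109, 117, 194, 215, 215, 215, 216, 216, 216]
row 130 440 [119, 120, 119, 120, 120, 120, 121, 142, 192, 180, 107, 107]
row 130 466 [104, 96, 72, 73, 71, 71, 72, 77, 91, 91, 92, 106, 201, 183]
row 150 466 [86, 77, 74, 75, 76, 86, 94, 94, 96, 137, 208, 209, 210, 210]
row 150 440 [210, 210, 210, 210, 210, 210, 208, 178, 109, 108, 110, 111]
col 455 92 [212, 210, 211, 211, 209, 208, 204, 90, 78, 67, 68, 70, 83, 104]
col 465 92 [211, 209, 210, 211, 208, 207, 203, 89, 78, 67, 68, 67, 72, 104]
col 435 165 [211, 212, 213, 211, 212, 212, 210, 205, 118, 112, 113, 113, 113, 112, 113]
col 435 193 [114, 114, 113, 114, 113, 96, 102, 147, 212, 212, 210, 210]
col 455 193 [112, 113, 112, 112, 112, 103, 104, 146, 211, 211, 209, 208]
col 470 240 [209, 208, 205, 205, 206, 206, 205, 203, 111, 111, 111, 110, 111]
col 340 240 [142, 141, 141, 141, 142, 142, 140, 105, 72, 72, 72, 72, 71]
row 220 500 [206, 206, 205, 206, 205, 206, 206, 206, 205, 205, 196, 116, 106, 106, 106, 107, 106, 105, 106, 106]
row 220 305 [72, 73, 73, 73, 73, 75, 95, 143, 144, 144, 143, 143, 143]
[[-91.71672158  -7.01161046]] [0.5246926  0.01774729 0.3745323 ]
```

View pics/w1c.png

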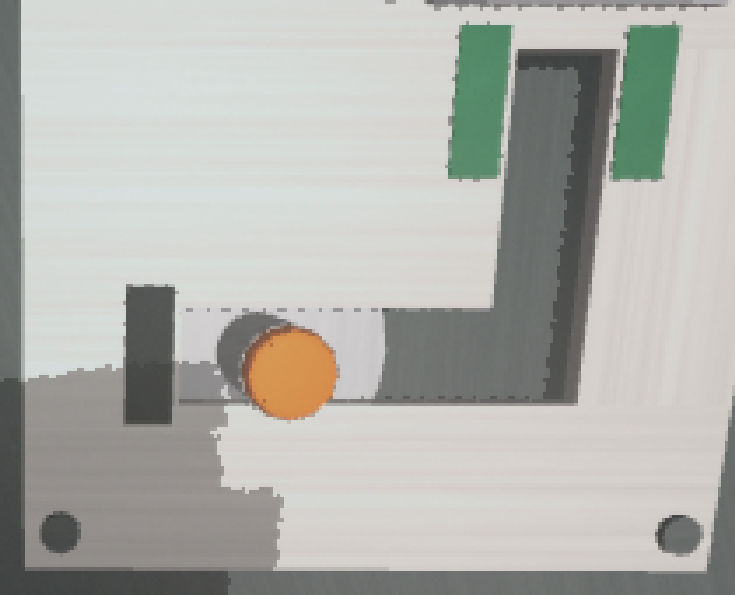

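```bash
cat > fit.py <<'E'
from h import *
from scipy.optimize import least_squares
p=pickle.load(open("wrist1.pkl","rb"))
X=[(310.7,130,-105),(311.4,220,-105),(510.5,220,105),(475,150,59),(477.5,130,59),(447.2,150,31)]
Y=[(470,247.8,-110),(340,247.2,-110),(455,98.6,39),(465,98.6,39),(435,172.6,-31),(435,200.2,-59),(455,200.2,-59)]
X=np.array(X);Y=np.array(Y)
def res(F): return np.r_[w2f(F[:3],ray(p,X[:,:2],.03+F[3]))[:,0]-X[:,2], w2f(F[:3],ray(p,Y[:,:2],.03+F[3]))[:,1]-Y[:,2]]
r=least_squares(lambda F:res(np.r_[F,0]),[.613,-.008,-.36]); print(r.x,res(np.r_[r.x,0]).round(2))
r4=least_squares(res,[.613,-.008,-.36,0],x_scale=[1,1,1,1]);print(r4.x,res(r4.x).round(2))
np.save("F.npy",r.x); F=r.x
print("tool->fixture", w2f(F,p["state"]["eef_pos"][None]), "tool x yaw", 2*np.degrees(np.arctan2(p["state"]["orientation"][1],p["state"]["orientation"][0])), np.degrees(F[2]))
# stud tip circle
hsv=cv2.cvtColor(p["frame"],cv2.COLOR_RGB2HSV); m=((hsv[...,0]<20)&(hsv[...,1]>140)&(hsv[...,2]>120)).astype(np.uint8); m[:,:340]=0;m[:160]=0;m[230:]=0
M=cv2.moments(m,True); c=[M["m10"]/M["m00"],M["m01"]/M["m00"]]; print(c,M["m00"],w2f(F,ray(p,c,.0765)))
# cross checks
for n in ["top","side"]:
    q=pickle.load(open(n+"0.pkl","rb")); print(n,proj(q,fx2w(F,[[-105,-110,30],[105,-110,30],[105,110,30],[-105,110,30]])).round(1).tolist())
E
python3 fit.py
```

```text
[ 0.61440144 -0.00536026 -0.35980038] [-0.01  0.09 -0.03 -0.15 -0.02  0.11 -0.25 -0.04 -0.05 -0.02  0.16  0.07
  0.13]
[ 6.14407132e-01 -5.36553800e-03 -3.59779162e-01 -2.68133630e-05] [-0.02  0.08 -0.02 -0.15 -0.01  0.11 -0.26 -0.05 -0.04 -0.02  0.17  0.07
  0.13]
tool->fixture [[-92.22126809 -76.2269363 ]] tool x yaw -20.458500727546788 -20.61504325239651
[388.0041067761807, 191.44147843942505] 487.0 [[-34.70103732 -44.62599764]]
top [[343.6, 250.0], [372.9, 176.7], [295.8, 145.7], [265.3, 218.4]]
side [[351.5, 226.8], [287.4, 192.7], [222.3, 235.9], [287.9, 279.1]]
```

Emit:
{"api": "carry_out", "payload": {"commands": [[1,[0.03,-0.06,0.1],[0,0,0]],[1,[0.068,-0.125,0.24],[0,0,0]],[1,[0.068,-0.125,0.4],[0,0,0]],[1,[0.068,-0.125,0.55],[0,0,0]],[1,[0.068,-0.125,0.68],[0,0,0]],[1,[0.068,-0.125,0.75],[0,0,0]],[1,[0.068,-0.125,0.782],[0,0,0]],[1,[0.068,-0.125,0.782],[0,0,0]]]}}

```text
time: 2.95
eef_pos: [0.5268, -0.0234, 0.0352]
orientation: [0.984, -0.179, -0.001, 0.0]
force: [-0.3, 0.2, 0.2]
width: 0.004
```

```bash
cat > look.py <<'E'
import sys
from h import *
from station import env
F=np.load("F.npy"); s=env.get_state()
print("tool fix",w2f(F,s["eef_pos"][None]).round(2),"z",s["eef_pos"][2].round(4),"f",s["force"].round(2),"t",s["time"], "yaw",2*np.degrees(np.arctan2(s["orientation"][1],s["orientation"][0])))
c,si=np.cos(F[2]),np.sin(F[2]); f=s["force"]; print("force fix",round(c*f[0]+si*f[1],2),round(-si*f[0]+c*f[1],2))
p=env.snapshot("wrist"); H=np.array(p["hand_eye"])
T=np.eye(4); T[:3,:3]=R.from_quat(s["orientation"]).as_matrix(); T[:3,3]=s["eef_pos"]; C=T@H
p["xyz"]=C[:3,3]; p["rotation"]=C[:3,:3]; p["state"]=s; pickle.dump(p,open(sys.argv[1]+".pkl","wb"))
cv2.imwrite(f"pics/{sys.argv[1]}.png",p["frame"][:,:,::-1])
hsv=cv2.cvtColor(p["frame"],cv2.COLOR_RGB2HSV); m=((hsv[...,0]<20)&(hsv[...,1]>140)&(hsv[...,2]>100)).astype(np.uint8)
k,l,st,ce=cv2.connectedComponentsWithStats(m)
for i in range(1,k):
    if st[i,4]>150: print("orange",st[i],ce[i].round(1),w2f(F,ray(p,ce[i],.078)).round(1))
E
python3 look.py wrist2
```

```text
tool fix [[-75.69 -47.73]] z 0.0352 f [-0.28  0.25  0.19] t 2.95 yaw -20.6313473981843
force fix -0.35 0.13
orange [    0   204   122   138 10630] [ 62.8 270.3] [[-158.8  -18.3]]
orange [ 418  308   59   44 1400] [451.1 327.9] [[-32.6 -38.6]]
```

View pics/wrist2.png

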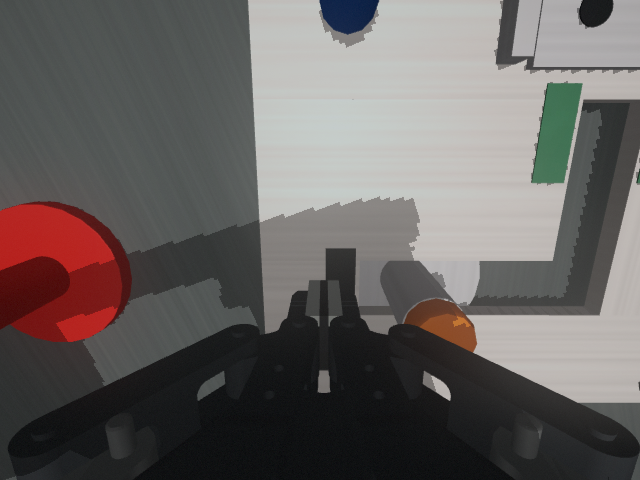

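```bash
python3 - <<'E'
from h import *
p=pickle.load(open("wrist2.pkl","rb")); z=p["z_map"]; H=np.array(p["hand_eye"])
v,u=np.mgrid[0:480,0:640]; m=(z>0)&(z<.2)
P=np.stack([(u-p["cx"])/p["fx"]*z,(v-p["cy"])/p["fy"]*z,z],-1)[m]@H[:3,:3].T+H[:3,3]
P*=1000; print(p["fx"])
for a in range(-110,10,5):
    q=P[(P[:,2]>=a)&(P[:,2]<a+5)&(abs(P[:,0])<60)&(abs(P[:,1])<40)]
    if len(q)>5: print(a,len(q),np.percentile(q[:,0],[1,99]).round(1),np.percentile(q[:,1],[1,99]).round(1))
# image of stud points
E
```

```text
332.71578736300523
-105 3620 [-18.6  19.2] [-20.6 -16. ]
-100 6719 [-32.3  32.5] [-20.4  -9.7]
-95 12006 [-58.3  58.8] [-19.7  -3.5]
-90 12657 [-57.7  57.5] [-17.6  -2. ]
-85 7177 [-57.3  57.9] [-17.6  -2.1]
-80 7108 [-53.5  54.1] [-17.5   5.5]
-75 6182 [-49.4  50.1] [-17.6   5.6]
-70 3457 [-46.2  46.7] [-17.4   7.4]
-65 2483 [-42.3  43.2] [-14.1   8.3]
-60 4464 [-37.6  38.1] [-12.6   8.3]
-55 2434 [-34.8  35.5] [-13.8   8.2]
-50 1796 [-30.3  31. ] [-13.8   8.8]
-45 2032 [-19.2  51.7] [-14.6  -0.7]
-40 1173 [-6.4 47.4] [-14.9  10.9]
-35 657 [-11.8  49.6] [-15.   -4.7]
-30 778 [-12.6  48.4] [-15.1  -3.2]
-25 705 [-12.9  47.5] [-15.1  -1.5]
-20 633 [-12.9  47.6] [-15.1  -1.3]
-15 574 [-12.7  48.3] [-15.1  -1. ]
-10 443 [-11.2  48. ] [-15.1  -1.3]
-5 249 [-5.2 48.5] [-15.2   0. ]
0 8857 [-28.5  58.6] [-39.8  18.4]
5 5213 [-28.5  58.7] [-39.7  18.2]
```

```bash
python3 - <<'E'
from h import *
p=pickle.load(open("wrist2.pkl","rb")); z=p["z_map"]; H=np.array(p["hand_eye"])
v,u=np.mgrid[0:480,0:640]; m=(z>0)&(z<.2)
P=np.stack([(u-p["cx"])/p["fx"]*z,(v-p["cy"])/p["fy"]*z,z],-1)[m]@H[:3,:3].T+H[:3,3]
P*=1000
for a in range(-75,1,5):
    q=P[(P[:,2]>=a)&(P[:,2]<a+5)&(abs(P[:,0])<25)]
    if len(q)>5: print(a,len(q),np.percentile(q[:,0],[2,98]).round(1),np.percentile(q[:,1],[1,50,99]).round(1))
E
```

```text
-75 1546 [-15.6  16.2] [-17.8 -16.8  -8. ]
-70 1078 [-15.2  15.8] [-17.5 -16.7  -5.1]
-65 166 [-24.8  15.5] [-16.4 -10.2  -2.6]
-60 1773 [-24.8  24.8] [-12.6  -9.5   2.6]
-55 1485 [-24.3  24.3] [-13.5 -11.8   8. ]
-50 1635 [-23.1  23.3] [-13.8 -11.5   9. ]
-45 504 [-20.1  20.7] [-13.8 -11.7   5.2]
-40 772 [-6.2  6.4] [-11.9  -5.1  11.2]
-35 238 [-12.3  11.3] [-11.6 -10.9  -6.9]
-30 445 [-12.5  13.3] [-110.7  -10.6   -6.3]
-25 601 [-12.7  14.5] [-112.1  -11.    -6.4]
-20 624 [-12.4  16.3] [-113.9  -11.2   -6.4]
-15 582 [-12.2  17.8] [-115.3  -11.4   -6.5]
-10 463 [-10.4  18.1] [-116.6 -110.5   -6.5]
-5 276 [-3.3 18.2] [-118.6 -111.3  -10.3]
0 21454 [-24.1  24. ] [-120.6  -69.9   15.8]
```

Emit:
{"api": "carry_out", "payload": {"commands": [[1,[0,-0.011,0],[0,0,0.12]],[1,[0,-0.011,0],[0,0,0.28]],[1,[0,-0.011,0],[0,0,0.45]],[1,[0,-0.011,0],[0,0,0.62]],[1,[0,-0.011,0],[0,0,0.79]],[1,[0,-0.011,0],[0,0,0.92]],[1,[0,-0.011,0],[0,0,1]],[1,[0,-0.011,0],[0,0,1]]]}}

```text
time: 3.8
eef_pos: [0.5303, -0.0213, 0.0386]
orientation: [0.84, -0.542, 0.002, -0.0]
force: [0.2, -0.0, 0.6]
width: 0.002
```

Emit:
{"api": "carry_out", "payload": {"commands": [[1,[0,0,0],[0,0,0.12]],[1,[0,0,0],[0,0,0.28]],[1,[0,0,0],[0,0,0.45]],[1,[0,0,0],[0,0,0.62]],[1,[0,0,0],[0,0,0.79]],[1,[0,0,0],[0,0,0.92]],[1,[0,0,0],[0,0,1]],[1,[0,0,0],[0,0,1]]]}}

```text
time: 4.6
eef_pos: [0.5312, -0.0216, 0.0398]
orientation: [-0.569, 0.822, -0.002, 0.002]
force: [-0.4, -0.3, -1.5]
width: -0.001
```

```bash
python3 look.py wrist3
```

```text
tool fix [[-72.17 -44.51]] z 0.0398 f [-0.37 -0.26 -1.54] t 4.6 yaw 249.34620180005447
force fix -0.26 -0.38
orange [ 616  146   24  105 1762] [629.8 200.4] [[ -21.  -141.6]]
orange [ 290  206   69   68 3544] [324.1 239.5] [[-33.7 -44.8]]
```

View pics/wrist3.png

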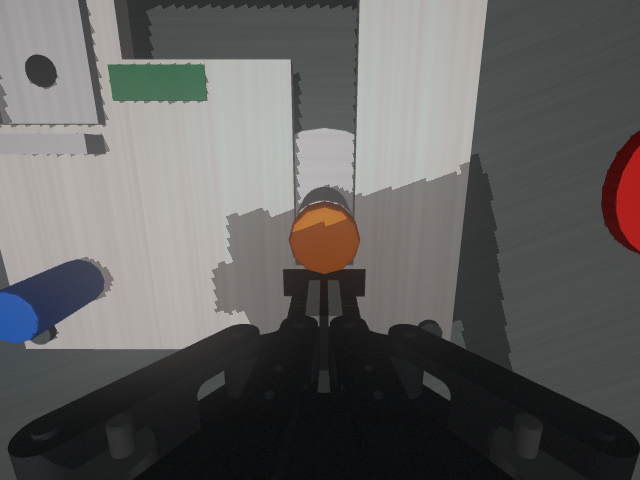

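Emit:
{"api": "carry_out", "payload": {"commands": [[1,[0,-0.015,0.003],[0,0,0]],[1,[0,-0.03,0.003],[0,0,0]],[1,[0,-0.045,0.003],[0,0,0]],[1,[0,-0.055,0.003],[0,0,0]],[1,[0,-0.065,0.003],[0,0,0]],[1,[0,-0.075,0.003],[0,0,0]],[1,[0,-0.085,0.003],[0,0,0]],[1,[0,-0.095,0.003],[0,0,0]]]}}

```text
time: 5.45
eef_pos: [0.5532, -0.0299, 0.0387]
orientation: [-0.57, 0.822, -0.002, 0.002]
force: [-1.2, 0.1, -1.1]
width: 0.003
```

```bash
python3 look.py wrist4
```

```text
tool fix [[-48.67 -44.52]] z 0.0387 f [-1.2   0.08 -1.14] t 5.45 yaw 249.46736184152036
force fix -1.15 -0.35
orange [ 608  184   32  113 2564] [626.4 243.5] [[ -11.1 -142.7]]
orange [ 291  252   68   63 3216] [324.5 282.9] [[-24.9 -44.9]]
```

View pics/wrist4.png

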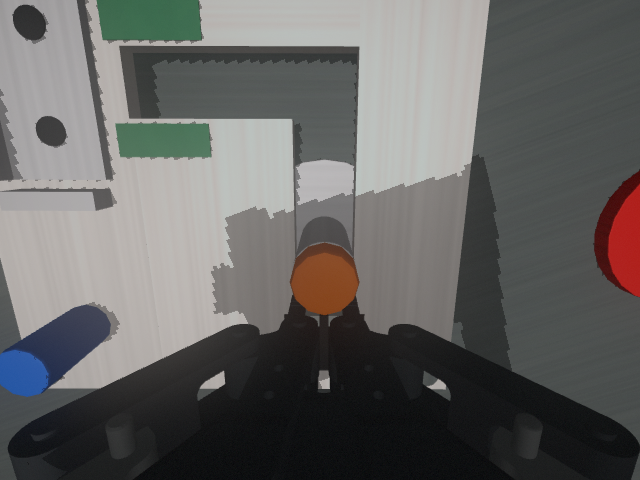

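Emit:
{"api": "carry_out", "payload": {"commands": [[1,[0,-0.014,0],[0,0,0]],[1,[0,-0.028,0],[0,0,0]],[1,[0,-0.042,0],[0,0,0]],[1,[0,-0.056,0],[0,0,0]],[1,[0,-0.07,0],[0,0,0]],[1,[0,-0.084,0],[0,0,0]],[1,[0,-0.098,0],[0,0,0]],[1,[0,-0.112,0],[0,0,0]]]}}

```text
time: 6.3
eef_pos: [0.5801, -0.04, 0.039]
orientation: [-0.57, 0.822, -0.002, 0.002]
force: [-1.4, 0.1, -0.7]
width: 0.001
```

Emit:
{"api": "carry_out", "payload": {"commands": [[1,[0,-0.014,0],[0,0,0]],[1,[0,-0.028,0],[0,0,0]],[1,[0,-0.042,0],[0,0,0]],[1,[0,-0.056,0],[0,0,0]],[1,[0,-0.07,0],[0,0,0]],[1,[0,-0.084,0],[0,0,0]],[1,[0,-0.098,0],[0,0,0]],[1,[0,-0.108,0],[0,0,0]]]}}

```text
time: 7.1
eef_pos: [0.6057, -0.0496, 0.0392]
orientation: [-0.57, 0.822, -0.002, 0.002]
force: [-2.3, 0.3, -0.8]
width: -0.004
```

```bash
python3 look.py wrist5
```

```text
tool fix [[  7.41 -44.46]] z 0.0392 f [-2.28  0.27 -0.79] t 7.1 yaw 249.46376855627585
force fix -2.23 -0.55
orange [ 291  251   68   63 3169] [324.3 282.5] [[ 31.1 -44.8]]
orange [ 586  270   54  117 4633] [616.7 332.8] [[  12.4 -147.4]]
```

View pics/wrist5.png

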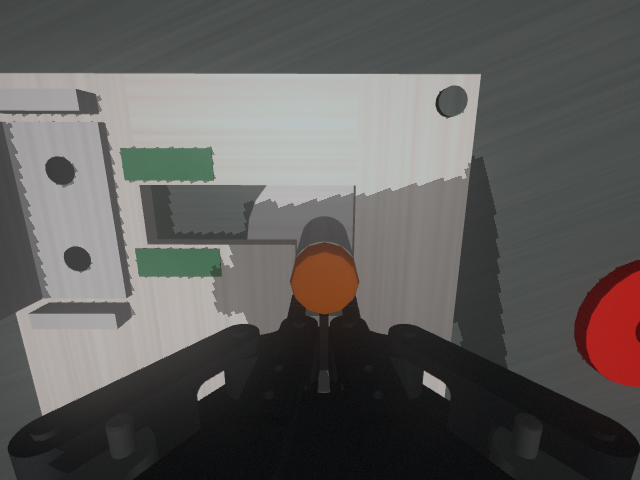

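Emit:
{"api": "carry_out", "payload": {"commands": [[1,[0,-0.01,0],[0,0,0]],[1,[0,-0.02,0],[0,0,0]],[1,[0,-0.03,0],[0,0,0]],[1,[0,-0.038,0],[0,0,0]],[1,[0,-0.044,0],[0,0,0]],[1,[0,-0.049,0],[0,0,0]],[1,[0,-0.053,0],[0,0,0]],[1,[0,-0.056,0],[0,0,0]]]}}

```text
time: 7.95
eef_pos: [0.6192, -0.0546, 0.0394]
orientation: [-0.57, 0.822, -0.002, 0.002]
force: [-2.4, 1.3, 0.1]
width: -0.004
```

```bash
python3 look.py wrist6
```

```text
tool fix [[ 21.85 -44.44]] z 0.0394 f [-2.35  1.27  0.07] t 7.95 yaw 249.45952838315856
force fix -2.65 0.36
orange [ 291  249   68   65 3302] [324.5 281.2] [[ 45.9 -44.9]]
orange [ 581  292   59  115 4938] [613.7 353.6] [[  18.4 -148.4]]
```

View pics/wrist6.png

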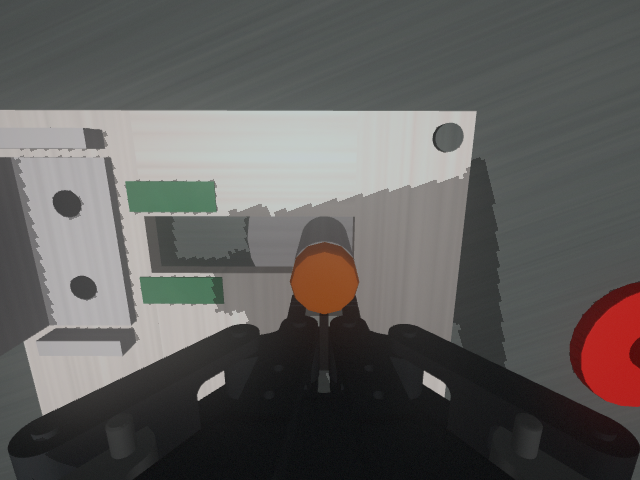

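Emit:
{"api": "carry_out", "payload": {"commands": [[1,[0,0.02,0],[0,0,0]],[1,[0,0.06,0],[0,0,0]],[1,[0,0.11,0],[0,0,0]],[1,[0,0.14,0],[0,0,0]],[1,[0,0.14,-0.1],[0,0,0]],[1,[0,0.14,-0.2],[0,0,0]],[1,[0,0.14,-0.28],[0,0,0]],[1,[0,0.14,-0.3],[0,0,0]]]}}

```text
time: 8.8
eef_pos: [0.5877, -0.0424, 0.1175]
orientation: [-0.57, 0.822, -0.004, 0.004]
force: [-0.1, 0.7, 0.7]
width: -0.006
```

```bash
python3 look.py wrist7
```

```text
tool fix [[-11.9  -44.07]] z 0.1175 f [-0.05  0.71  0.69] t 8.8 yaw 249.46592092890924
force fix -0.3 0.65
orange [ 304  149   42   43 1367] [324.7 170.1] [[ 45.1 -44.7]]
orange [ 516  206  103   97 5837] [562.1 251.4] [[  -0.3 -180.8]]
orange [617 267  23  36 635] [630.  285.5] [[ -21.1 -224.6]]
```

View pics/wrist7.png

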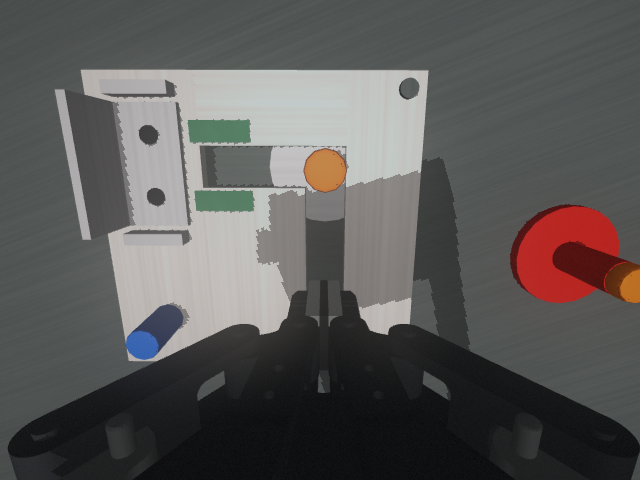

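Emit:
{"api": "carry_out", "payload": {"commands": [[1,[0.02,-0.03,0],[0,0,-0.12]],[1,[0.05,-0.08,0],[0,0,-0.28]],[1,[0.08,-0.13,0],[0,0,-0.45]],[1,[0.11,-0.18,0],[0,0,-0.62]],[1,[0.14,-0.21,0],[0,0,-0.79]],[1,[0.152,-0.228,0],[0,0,-0.92]],[1,[0.152,-0.228,0],[0,0,-1]],[1,[0.152,-0.228,0],[0,0,-1]]]}}

```text
time: 9.65
eef_pos: [0.6266, -0.0979, 0.1156]
orientation: [0.841, -0.541, 0.004, -0.001]
force: [-0.9, -0.4, -0.8]
width: 0.001
```

Emit:
{"api": "carry_out", "payload": {"commands": [[1,[0,0,0],[0,0,-0.12]],[1,[0,0,0],[0,0,-0.28]],[1,[0,0,0],[0,0,-0.45]],[1,[0,0,0],[0,0,-0.62]],[1,[0,0,0],[0,0,-0.79]],[1,[0,0,0],[0,0,-0.92]],[1,[0,0,0],[0,0,-1]],[1,[0,0,0],[0,0,-1]]]}}

```text
time: 10.45
eef_pos: [0.6259, -0.0976, 0.1145]
orientation: [0.984, -0.178, 0.004, 0.0]
force: [0.1, -0.3, -0.2]
width: 0.001
```

```bash
python3 look.py wrist8
```

```text
tool fix [[ 43.28 -82.27]] z 0.1145 f [ 0.06 -0.3  -0.24] t 10.45 yaw -20.539762038913118
force fix 0.16 -0.27
orange [ 616    0   24  111 1290] [629.   56.8] [[192.7  28.6]]
orange [  0 169  15  69 728] [  5.6 204.2] [[-127.9  -44. ]]
orange [ 305  185   42   41 1280] [325.7 204.9] [[ 44.9 -44.2]]
orange [204 374  21  23 222] [215.  384.4] [[ -24.7 -158.3]]
```

View pics/wrist8.png

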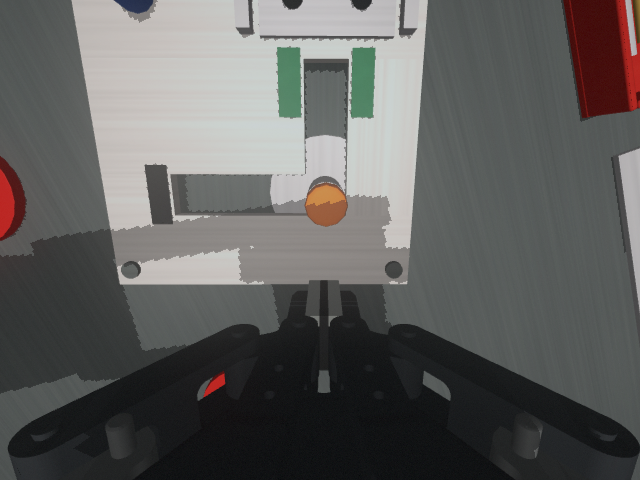

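Emit:
{"api": "carry_out", "payload": {"commands": [[1,[0.006,0,0.06],[0,0,0]],[1,[0.006,0,0.14],[0,0,0]],[1,[0.006,0,0.2],[0,0,0]],[1,[0.006,0,0.25],[0,0,0]],[1,[0.006,0,0.29],[0,0,0]],[1,[0.006,0,0.302],[0,0,0]],[1,[0.006,0,0.302],[0,0,0]],[1,[0.006,-0.01,0.302],[0,0,0]]]}}

```text
time: 11.3
eef_pos: [0.6294, -0.0963, 0.04]
orientation: [0.984, -0.18, 0.004, 0.0]
force: [-0.2, -0.2, -0.6]
width: -0.001
```

```bash
python3 look.py wrist9
```

```text
tool fix [[ 46.07 -79.8 ]] z 0.04 f [-0.19 -0.16 -0.58] t 11.3 yaw -20.68404350090931
force fix -0.13 -0.21
orange [ 286  213   69   68 3445] [320.1 247. ] [[ 44.9 -44. ]]
```

View pics/wrist9.png

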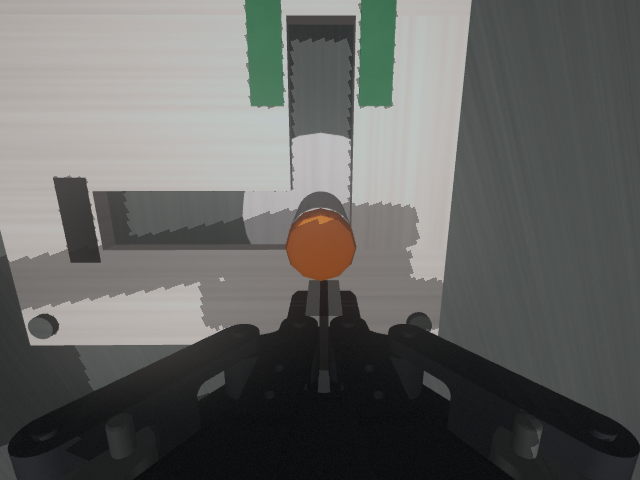

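Emit:
{"api": "carry_out", "payload": {"commands": [[1,[-0.004,-0.014,0.003],[0,0,0]],[1,[-0.004,-0.028,0.003],[0,0,0]],[1,[-0.004,-0.04,0.003],[0,0,0]],[1,[-0.004,-0.052,0.003],[0,0,0]],[1,[-0.004,-0.064,0.003],[0,0,0]],[1,[-0.004,-0.078,0.003],[0,0,0]],[1,[-0.004,-0.092,0.003],[0,0,0]],[1,[-0.004,-0.106,0.003],[0,0,0]]]}}

```text
time: 12.15
eef_pos: [0.6383, -0.0705, 0.0396]
orientation: [0.984, -0.179, 0.005, 0.0]
force: [-2.0, -2.6, 1.0]
width: 0.001
```

Emit:
{"api": "carry_out", "payload": {"commands": [[1,[0,-0.014,0],[0,0,0]],[1,[0,-0.028,0],[0,0,0]],[1,[0,-0.042,0],[0,0,0]],[1,[0,-0.056,0],[0,0,0]],[1,[0,-0.07,0],[0,0,0]],[1,[0,-0.084,0],[0,0,0]],[1,[0,-0.098,0],[0,0,0]],[1,[0,-0.112,0],[0,0,0]]]}}

```text
time: 12.95
eef_pos: [0.6482, -0.044, 0.0396]
orientation: [0.984, -0.179, 0.005, 0.0]
force: [-1.3, -3.0, 1.5]
width: -0.002
```

```bash
python3 look.py wrist10
```

```text
tool fix [[ 45.28 -24.28]] z 0.0396 f [-1.25 -2.99  1.51] t 12.95 yaw -20.676424938020187
force fix -0.12 -3.24
orange [ 289  252   68   62 3131] [322.6 282.6] [[44.9 -0.8]]
```

View pics/wrist10.png

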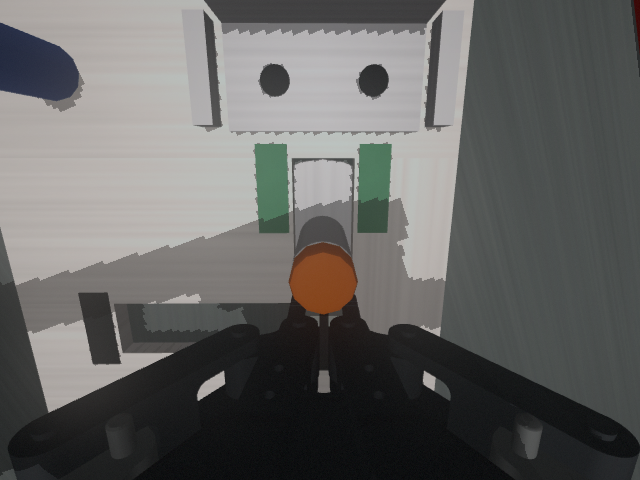

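Emit:
{"api": "carry_out", "payload": {"commands": [[1,[0,-0.012,0],[0,0,0]],[1,[0,-0.024,0],[0,0,0]],[1,[0,-0.036,0],[0,0,0]],[1,[0,-0.048,0],[0,0,0]],[1,[0,-0.06,0],[0,0,0]],[1,[0,-0.07,0],[0,0,0]],[1,[0,-0.078,0],[0,0,0]],[1,[0,-0.084,0],[0,0,0]]]}}

```text
time: 13.8
eef_pos: [0.6558, -0.0236, 0.0395]
orientation: [0.984, -0.179, 0.004, 0.0]
force: [-1.1, -3.1, 1.0]
width: 0.001
```

```bash
python3 look.py wrist11
```

```text
tool fix [[45.16 -2.47]] z 0.0395 f [-1.13 -3.12  1.  ] t 13.8 yaw -20.65960269429094
force fix 0.04 -3.32
orange [ 290  252   67   62 3123] [322.7 282.6] [[44.8 21. ]]
```

Emit:
{"api": "carry_out", "payload": {"commands": [[1,[0,-0.003,0],[0,0,0]],[1,[0,-0.006,0],[0,0,0]],[1,[0,-0.009,0],[0,0,0]],[1,[0,-0.011,0],[0,0,0]],[1,[0,-0.013,0],[0,0,0]],[1,[0,-0.015,0],[0,0,0]],[1,[0,-0.016,0],[0,0,0]],[1,[0,-0.017,0],[0,0,0]]]}}

```text
time: 14.65
eef_pos: [0.6574, -0.0194, 0.0395]
orientation: [0.984, -0.179, 0.005, -0.0]
force: [-0.7, -2.0, -0.1]
width: 0.001
```

```bash
python3 look.py wrist12
```

```text
tool fix [[45.18  1.98]] z 0.0395 f [-0.71 -1.98 -0.13] t 14.65 yaw -20.654198564784384
force fix 0.03 -2.1
orange [ 290  252   67   62 3145] [322.7 282.5] [[44.8 25.4]]
```

View pics/wrist12.png

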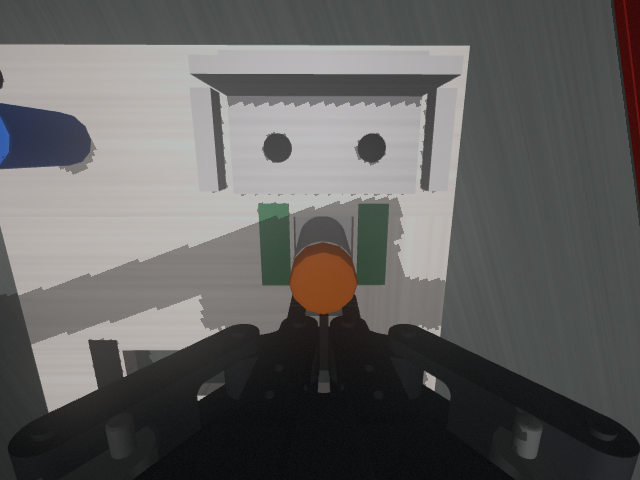

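Emit:
{"api": "carry_out", "payload": {"commands": [[1,[0,-0.001,0],[0,0,0]],[1,[0,-0.002,0],[0,0,0]],[1,[0,-0.003,0],[0,0,0]],[1,[0,-0.003,0],[0,0,0]],[1,[0,-0.004,0],[0,0,0]],[1,[0,-0.004,0],[0,0,0]],[1,[0,-0.004,0],[0,0,0]],[1,[0,-0.004,0],[0,0,0]]]}}

```text
time: 15.5
eef_pos: [0.6578, -0.0184, 0.0395]
orientation: [0.984, -0.179, 0.005, -0.0]
force: [-1.2, -2.1, 0.8]
width: 0.001
```

```bash
python3 look.py wrist13
```

```text
tool fix [[45.16  3.07]] z 0.0395 f [-1.22 -2.09  0.84] t 15.5 yaw -20.652145454389615
force fix -0.4 -2.38
orange [ 290  252   67   62 3152] [322.7 282.5] [[44.8 26.6]]
```

Emit:
{"api": "carry_out", "payload": {"commands": [[1,[0,0.01,0],[0,0,0]],[1,[0,0.04,0],[0,0,0]],[1,[0,0.09,0],[0,0,0]],[1,[0,0.13,0],[0,0,0]],[1,[0,0.14,-0.1],[0,0,0]],[1,[0,0.14,-0.24],[0,0,0]],[1,[0,0.14,-0.38],[0,0,0]],[1,[0,0.14,-0.44],[0,0,0]]]}}

```text
time: 16.35
eef_pos: [0.6461, -0.0522, 0.154]
orientation: [0.984, -0.18, 0.007, -0.0]
force: [1.9, 0.1, -0.1]
width: 0.003
```

Emit:
{"api": "carry_out", "payload": {"commands": [[1,[0,0,-0.05],[0,0,0]],[1,[0,0.02,-0.1],[0,0,0]],[1,[0,0.02,-0.12],[0,0,0]],[1,[0,0.02,-0.12],[0,0,0]],[1,[0,0.02,-0.12],[0,0,0]],[1,[0,0.02,-0.12],[0,0,0]],[1,[0,0.02,-0.12],[0,0,0]],[1,[0,0.02,-0.12],[0,0,0]]]}}

```text
time: 17.15
eef_pos: [0.6437, -0.0567, 0.1833]
orientation: [0.984, -0.18, 0.007, -0.0]
force: [0.7, 0.5, -0.5]
width: 0.0
```

```bash
python3 look.py wrist14; python3 - <<'E'
from h import *
p=pickle.load(open("wrist14.pkl","rb")); F=np.load("F.npy")
pts=fx2w(F,[[45,25,30],[45,25,78],[31,39,30],[59,39,30],[59,-59,30],[-59,-59,30],[45,26,78]]); print(proj(p,pts).round(1).tolist())
u,v=proj(p,pts[:1])[0].astype(int); x0,y0=max(u-75,0),max(v-55,0)
c=p["frame"][y0:y0+110,x0:x0+150,::-1]; print(x0,y0)
cv2.imwrite("pics/w14c.png",cv2.resize(c,None,fx=5,fy=5,interpolation=cv2.INTER_NEAREST))
E
```

```text
tool fix [[ 45.46 -37.75]] z 0.1833 f [ 0.74  0.52 -0.49] t 17.15 yaw -20.690635770611582
force fix 0.51 0.75
orange [ 505    0  135  176 6543] [568.3  97.9] [[218.1  64.3]]
orange [576   0  16  98 157] [584.   47.1] [[222.6  96.1]]
orange [305 139  31  33 767] [320.2 154.9] [[44.7 26.1]]
orange [   0  191   84   81 4042] [ 45.7 229.6] [[-163.5  -28.5]]
[[320.5, 155.7], [320.7, 156.4], [304.0, 138.7], [336.8, 138.7], [335.8, 249.0], [208.3, 249.6], [320.7, 155.0]]
245 100
```

View pics/w14c.png

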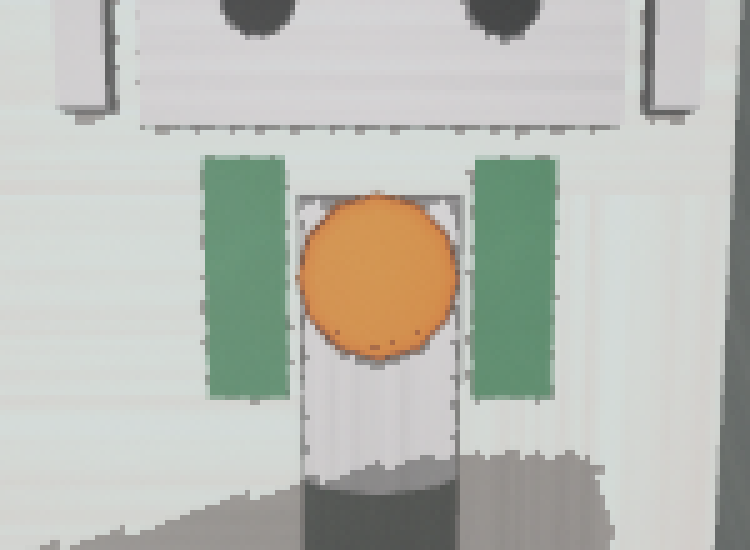

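View pics/wrist14.png

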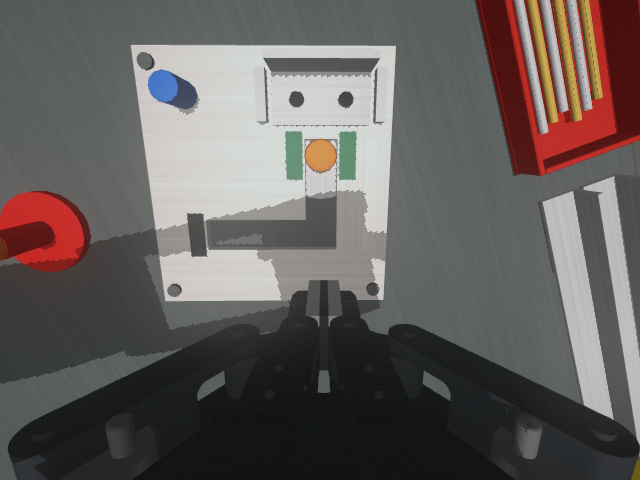

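```bash
python3 - <<'E'
from h import *
F=np.load("F.npy")
for n,uv in [("wrist14",(320.3,198.4)),("wrist1",(415,184))]:
    p=pickle.load(open(n+".pkl","rb"))
    g=cv2.cvtColor(p["frame"],cv2.COLOR_RGB2GRAY)
    print(g[188:205,320].tolist() if n=="wrist14" else g[184,405:425].tolist())
    for z in (.012,.018,.024): print(n,z,w2f(F,ray(p,uv,z)).round(1))
    if n=="wrist14": print(g[130:145,306].tolist(),g[130:145,335].tolist(), w2f(F,ray(p,(320,139),.03)), w2f(F,p["xyz"][None]), "z", [round(float(p["xyz"][2]-p["z_map"][v,320]),4) for v in (155,190,175)])
E
```

```text
[202, 202, 202, 200, 143, 139, 138, 138, 138, 138, 136, 87, 87, 86, 85, 86, 85]
wrist14 0.012 [[ 44.8 -14.3]]
wrist14 0.018 [[ 44.8 -13.5]]
wrist14 0.024 [[ 44.7 -12.7]]
[217, 217, 216, 214, 216, 216, 214, 213, 210, 125, 152, 209, 209, 209, 209] [216, 216, 216, 215, 215, 216, 214, 213, 210, 126, 145, 144, 151, 209, 209] [[44.65372247 38.73562976]] [[43.9859423 28.1569535]] z [0.086, 0.0174, 0.0224]
[203, 202, 204, 204, 202, 201, 200, 200, 203, 202, 137, 117, 116, 115, 115, 117, 116, 116, 114, 116]
wrist1 0.012 [[  6.4 -44. ]]
wrist1 0.018 [[  4.8 -43.5]]
wrist1 0.024 [[  3.1 -42.9]]
```

```bash
python3 - <<'E'
from h import *
from station import env
F=np.load("F.npy")
p=env.snapshot("side"); cv2.imwrite("pics/side9.png",p["frame"][:,:,::-1])
for t in ["bracket","gauge_pin","stud"]: print(t,[(d["confidence"],d["box"]) for d in env.cut_out(p,t)[:2]])
# pin top / bracket holes from wrist pics
for n in ["wrist1","wrist14"]:
    q=pickle.load(open(n+".pkl","rb")); hsv=cv2.cvtColor(q["frame"],cv2.COLOR_RGB2HSV)
    m=((abs(hsv[...,0].astype(int)-109)<10)&(hsv[...,1]>150)&(hsv[...,2]>170)).astype(np.uint8); M=cv2.moments(m,True); c=(M["m10"]/M["m00"],M["m01"]/M["m00"])
    print(n,"pin",c,w2f(F,ray(q,c,.07)))
q=[(452,62),(495,62)]; print(w2f(F,ray(pickle.load(open("wrist1.pkl","rb")),q,.035)))
q=[(296.5,99.5),(346,99.5)]; print(w2f(F,ray(pickle.load(open("wrist14.pkl","rb")),q,.035)))
E
```

```text
bracket [(0.59, [224.7, 193.1, 351.2, 284.1]), (0.58, [229.7, 219.8, 269.1, 247.6])]
gauge_pin [(0.7, [279.3, 245.6, 295.7, 263.5]), (0.65, [255.8, 386.9, 419.7, 480.0])]
stud [(0.73, [260.7, 210.8, 279.2, 231.9]), (0.72, [342.4, 175.8, 368.6, 204.5])]
wrist1 pin (355.4029304029304, 45.35897435897436) [[-66.50712963  73.41146638]]
wrist14 pin (162.35277382645805, 85.32574679943102) [[-66.38321586  73.54560042]]
[[25.87739915 69.5380566 ]
 [65.50713918 69.64996075]]
[[25.65869813 69.27032675]
 [65.92293266 69.29757423]]
```

View pics/side9.png

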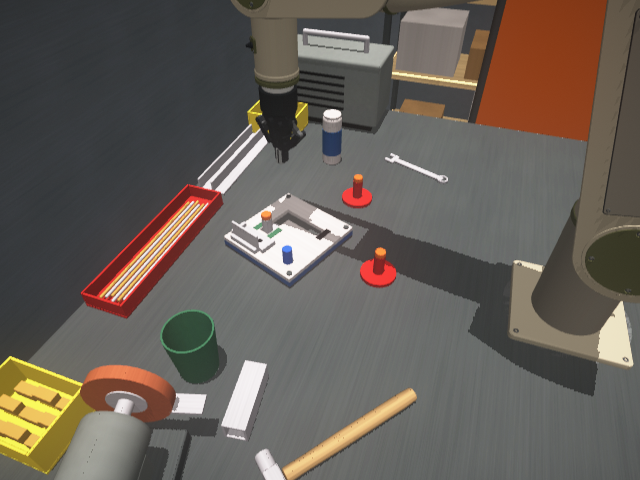

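The side picture shows the stud at (267,221), between the green marks. The bracket, pin and look-alikes have not moved, and the gripper is clear of everything.

```bash
python3 -c "
from station import env
print(env.sign_off(), env.get_state()['time'])"
```

```text
the job is handed in; nothing more can be done
the job is handed in; nothing more can be done
```

The stud is home at the green-marked end of the slot, and the job was handed in at about 17 s on the robot's clock. I used the shut fingertips about 9 mm above the cover. They pushed the stud along the long leg to the corner, which it reached at about fixture (45, -45) mm. They then pushed it along the short leg, creeping for the last few millimetres. I backed the fingers off before lifting.

- **Force:** the readings taken at the end of each move stayed around 3.5 N or less, and showed no sign of the stud hitting an end wall.
- **Stud position:** the tip measured fixture (44.7, 26.1) mm with the fingers clear. That is 1.1 mm beyond slot_end, in the middle of the 0–2 mm home range. The flange edge gave about 26 mm as well, so the stud stands upright. I stopped short of pressing it into the end wall, so the result rests on these camera measurements, which are good to about 2 mm.
- **Other items:** the pin and the bracket's holes measured within 0.5 mm of where they were before. The look-alikes and the other items look unmoved in the side view.
- **Disagreement:** two network reports did not fit the final side picture. They gave a "bracket" box round the whole fixture and a second, false "gauge_pin". I ignored both, and no other check failed.

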